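# Draw out the tea tray with the pull hook and load it

### The arm

A 7-joint arm with a two-finger parallel gripper is mounted at the origin on the work surface. World frame = base frame: x ahead of the robot, y to its left, z up, the work surface at z = 0. Lengths are in m, angles in rad, forces in N, time in s.
With the tool pointing down it reaches from about 0.4 to 0.85 m from the base axis. Payload 10.4 kg.
Tool frame: the origin (TCP) lies on the centre line of the jaws, within the pads' length; the fingertips stand r.finger_overhang ahead of it and the grasp point (between the pads) lies 5 mm behind it (r.finger_overhang is the distance from the TCP to the fingertips, in m); z points along the fingers, y is the line along which they close (so a half turn about z gives the same grasp; the last joint's range is limited). The gripper opens to 87 mm and grips with 3 to 60 N. Pads are 19 mm wide; open, the fingers measure 117 mm over their backs; the gripper's body (75 mm by 190 mm) begins 51 mm behind the grasp point.
Start: joints at [1.112, 0.332, -0.065, 1.46, 0.022, 1.35, -0.088], TCP at [0.264, -0.567, 0.203] pointing down, gripper open.
Joint ranges: [-2.6, 2.6], [-0.5, 2.12], [-1.47, 1.34], [0.16, 2.42], [-1.27, 4.41], [0.06, 2.06], [-2.6, 2.6]. Speed limits (rad/s): [2.22, 2.22, 2.79, 2.79, 3.14, 3.14, 3.14].

### API

Orientations are given as a unit quaternion [x, y, z, w].
In Python, from bench import read_state, viewer, r gives the robot as it stands.
- The arm moves only by the tool carry_out, never from a script. Its argument "moves" is a list of rows, each a list of 6 numbers: the shift along the tool's x, y, z in units of 40 mm (1.0 is 40 mm), then the turn, a rotation vector about the tool's x, y, z in units of 8 degrees (1.0 is 8 degrees). A call has 1 to 20 rows; each row shifts and turns the commanded pose from where the row before left it, along the tool's axes as they then stand; what a row does not reach is not made up. A row lasts 1/8 s, in which the tool goes at most 62.5 mm and 10.7 degrees, less where a joint would pass 70% of its speed; a pose out of reach is approached as far as the arm can. A call is refused whole if a number of a shift passes 1 or a number of a turn 1, either way. A call with a gripper value outside its range is refused whole. "fingers" is the finger opening in mm, from 0 to 87, set as the call begins (left out, the last holds). The fingers move at their own pace and stop on an object; "force" is the grip in N (left out, the last holds). Time passes only in rows, so rows that do not move let the fingers close. It gives the time, the measured TCP pose, the force, the opening and the grip force at its end, in the units of the state.
- read_state(): the state, without advancing time (a new reading comes with each control period).
- viewer.camera(name): name is "scene" or "top"; returns a dict with "pixels" (420x560x3 uint8, red, green, blue), "range_z" (420x560 float32, m along the optical axis (not along the pixel's ray), 0 where there is no reading), "fx", "fy", "cx", "cy" (pixels), "xyz" and "orientation" of the camera in the world. Camera axes: x right, y down, z forward; pixel columns grow to the right and rows downward; lengths in m; the calibration is good to about 2 mm. A picture is of the moment at which its call begins.
- r.close_job(): hands the job in; it is judged then, once.
The state is a dict: "time": time; "joint_positions": joint angles; "joint_vel": joint speeds; "joint_torque": joint torques, N m; "ee_pos": TCP position; "eef_rot": TCP orientation; "ft_force": force on the tool from outside, world axes, zero at the start; "torque": the same for the moment, N m; "width": finger opening in m; "grip_force": force on a finger pad.
Only numpy, scipy, OpenCV 4.12 (cv2) and the standard library are available. Lean on these libraries where they do the work, as an engineer would, in place of code of your own. Each camera call takes 0.05 s, during which the arm holds its last target. There are 200 camera calls.

### The job

Get the tea tray ready: with the wooden pull hook, draw the bamboo tray at the back by its handle until the tray itself lies wholly on the grey mat (its handle may stick out), and stand the hook back on its dark board, lengthways in the middle, as you found it. Once the tray is on the mat, put every tea carton and round tin that is out on the counter upright on the tray, one to a bay, each well centred between the stops of its bay, cartons with their long side running front to back along the bay. Leave the other kitchen things where they are.

Things in the scene. Friction and masses are not known exactly. Their poses are not given: they have to be found in the camera images.
- tray: bamboo tray: plate 130 mm (x) x 344 mm (y) x 12 mm thick, 0.6 kg, loose, lying flat at the back of the counter; four bays side by side along y, and a loop handle on its -x side. Origin: centre of the plate's underside; x points from the handle side to the far side, z up. Slides on the counter with a pull of a few newtons
- handle (a point): middle of the bar of the tray's loop handle of 12 mm steel rod: the bar runs along the tray's y, 100 mm long, 115 mm from the tray's origin (x = -115 mm), centred 22 mm above the counter; the opening between bar and plate is 44 mm (x) by 88 mm (y)
- bay0 (a point): centre of the tray's bay at y = -126 mm, on the top face of the plate (12 mm up); axes as the tray's
- bay1 (a point): centre of the tray's bay at y = -42 mm, on the top face of the plate (12 mm up); axes as the tray's. Each bay is 76 mm wide (y) and 114 mm long (x) between its stops: strips 8 mm wide and 8 mm high on the plate, along the front and back edges (x = -61, +61 mm) and front to back between and beside the bays (y = -168, -84, 0, +84, +168 mm)
- bay2 (a point): centre of the tray's bay at y = 42 mm, on the top face of the plate (12 mm up); axes as the tray's
- bay3 (a point): centre of the tray's bay at y = 126 mm, on the top face of the plate (12 mm up); axes as the tray's
- mat: grey felt mat, 280 mm (x) x 620 mm (y), paper thin and flush with the counter, fixed. Origin: its centre
- rest: dark wooden board on which the hook stands, 230 mm (x) x 100 mm (y) x 10 mm, fixed. Origin: centre of its underside
- hook: wooden pull hook like a bridge, 150 mm long (x), 67 mm high, 0.14 kg: level shaft 20 mm wide (y), 22 mm high, its underside 45 mm up; at the +x end a downward steel blade 8 mm thick, 44 mm wide, at the -x end a wooden foot 14 mm thick, 56 mm wide; it stands on both. Origin: centre of its underside; x points roughly away from the robot at the start
- hook_blade (a point): point in the middle of the blade, 15 mm above its lower edge (71 mm ahead of the hook's origin); goes behind the bar of the tray's handle, lower edge close over the counter
- hook_grip (a point): good point to grip the shaft across its 20 mm width, 10 mm ahead of the hook's origin, 56 mm above the underside
- carton0: tea carton, plain cardboard, 78 mm (x) x 44 mm (y) x 50 mm high, 0.09 kg. Origin: centre of its underside, z up. May be absent
- carton1: tea carton, plain cardboard, 78 mm (x) x 44 mm (y) x 50 mm high, 0.09 kg. Origin: centre of its underside, z up. May be absent
- tin0: round lidded metal tin, 54 mm across, 50 mm high, 0.11 kg. Origin: centre of its underside, z up. May be absent
- tin1: round lidded metal tin, 54 mm across, 50 mm high, 0.11 kg. Origin: centre of its underside, z up. May be absent
- bowl: white bowl 110 mm across, 45 mm high: leave alone. Origin: centre of its underside
- jar: amber jar 56 mm across, 65 mm high: leave alone. Origin: centre of its underside
- mug: blue mug 80 mm across, 90 mm high: leave alone. Origin: centre of its underside
- spoon: black spoon 220 mm long, lying flat: leave alone
- sharpener: black and red knife sharpener 170 mm long, 45 mm high: leave alone. Origin: centre of its underside

How it is judged:
On the way, in this order (a step that is already met when the one before it is completed fails the run):
1. the hook's blade is down behind the bar of the tray's handle, the tray still at the back (x of hook_blade in the frame of tray between -0.118 and -0.06 m and y of hook_blade in the frame of tray between -0.05 and 0.05 m and z of hook_blade in the frame of tray below 0.032 m and distance of tray from where it was at the start of the episode below 0.04 m), for 0.1 s.
2. the tray, drawn by the hook, lies wholly on the mat (x of bay0 in the frame of mat between -0.08 and 0.08 m and y of bay0 in the frame of mat between -0.275 and 0.275 m and x of bay3 in the frame of mat between -0.08 and 0.08 m and y of bay3 in the frame of mat between -0.275 and 0.275 m and x of hook_blade in the frame of tray between -0.118 and -0.06 m and y of hook_blade in the frame of tray between -0.05 and 0.05 m and z of hook_blade in the frame of tray below 0.032 m and contact force between hook and tray above 0.2 N), for 0.02 s.
3. every carton and tin that is out stands centred in a bay of the tray on the mat ((horizontal distance between carton0 and bay0 below 0.008 m or horizontal distance between carton0 and bay1 below 0.008 m or horizontal distance between carton0 and bay2 below 0.008 m or horizontal distance between carton0 and bay3 below 0.008 m) and angle between each of carton0, carton1, tin0, tin1's own z axis and vertical below 0.08 rad and z of carton0 in the frame of tray between 0.006 and 0.017 m and angle between the x axis of each of carton0, carton1 and the x axis of tray, either way round below 0.15 rad and (horizontal distance between carton1 and bay0 below 0.008 m or horizontal distance between carton1 and bay1 below 0.008 m or horizontal distance between carton1 and bay2 below 0.008 m or horizontal distance between carton1 and bay3 below 0.008 m) and z of carton1 in the frame of tray between 0.006 and 0.017 m and (horizontal distance between tin0 and bay0 below 0.008 m or horizontal distance between tin0 and bay1 below 0.008 m or horizontal distance between tin0 and bay2 below 0.008 m or horizontal distance between tin0 and bay3 below 0.008 m) and z of tin0 in the frame of tray between 0.006 and 0.017 m and (horizontal distance between tin1 and bay0 below 0.008 m or horizontal distance between tin1 and bay1 below 0.008 m or horizontal distance between tin1 and bay2 below 0.008 m or horizontal distance between tin1 and bay3 below 0.008 m) and z of tin1 in the frame of tray between 0.006 and 0.017 m and x of bay0 in the frame of mat between -0.08 and 0.08 m and y of bay0 in the frame of mat between -0.275 and 0.275 m and x of bay3 in the frame of mat between -0.08 and 0.08 m and y of bay3 in the frame of mat between -0.275 and 0.275 m), for 0.2 s.
At the end, for the whole second after the job is handed in: Each carton and tin out stands upright and flat on the tray within 8 mm of a bay centre, cartons along the bay within 0.15 rad; tray plate on the mat (5 mm over allowed); hook upright on its board, within 35 mm of its centre and 0.3 rad of lengthways; all at rest (all of step 3 and horizontal distance between hook and rest below 0.035 m and angle between the x axis of hook and the x axis of rest, either way round below 0.3 rad and angle between hook's own z axis and vertical below 0.08 rad and z of hook in the frame of rest between 0.006 and 0.015 m and linear speed of each of carton0, carton1, tin0, tin1, hook, tray below 0.02 m/s); the robot touches nothing.
It fails at once if the white bowl is moved more than 5 cm (distance of bowl from where it was at the start of the episode above 0.05 m).
It fails at once if the amber jar is moved more than 5 cm (distance of jar from where it was at the start of the episode above 0.05 m).
It fails at once if the blue mug is moved more than 5 cm (distance of mug from where it was at the start of the episode above 0.05 m).
It fails at once if the black spoon is moved more than 5 cm (distance of spoon from where it was at the start of the episode above 0.05 m).
It fails at once if the knife sharpener is moved more than 5 cm (distance of sharpener from where it was at the start of the episode above 0.05 m).
Of carton0, carton1, tin0, tin1 only 3 to 4 are there at a start; the rules pass over those that are not, and their reading is None.
At some moment in a run one of carton0, carton1, tin0, tin1 may be knocked a few centimetres aside while the robot is not near it.
It also fails if it takes over 208 s, if anything falls off the work surface, if the arm or the gripper's body presses on something with over 40 N, if the wrist force passes 120 N, or if a joint passes its speed limit or range.

## Working session

There is one attempt and no reset: what is moved stays moved. The work goes in short steps, Python scripts to look and compute and a tool call to move; the robot and the scene stay as the last step left them, time stands still between calls to the robot, and variables do not carry over. Pictures are saved under pics/ and viewed, at most 14 in all, crops included, and the job is handed in when it is done.

Besides the shell and the picture viewer there is one more tool, called after "Request:" in YAML: its name, and indented under it one key for each argument. carry_out: Moves the arm, as the interface text tells. Its arguments: {"type":"object","properties":{"moves":{"type":"array","items":{"type":"array","items":{"type":"number"}}},"fingers":{"type":"number"},"force":{"type":"number"}},"required":["moves"]}

```bash
mkdir -p pics; ls
cat > h.py <<'E'
import numpy as np, cv2
from scipy.spatial.transform import Rotation as R
from bench import read_state, viewer, r
def cam(n):
    c=viewer.camera(n); c['R']=R.from_quat(c['orientation']).as_matrix(); return c
def cloud(c):
    v,u=np.mgrid[0:420,0:560]; z=c['range_z']
    p=np.stack([(u-c['cx'])/c['fx']*z,(v-c['cy'])/c['fy']*z,z],-1)
    P=p@c['R'].T+np.array(c['xyz']); P[z==0]=np.nan; return P
def save(c,n): cv2.imwrite('pics/'+n+'.png',c['pixels'][:,:,::-1])
E
python3 - <<'E'
from h import *
for n in ['scene','top']:
    c=cam(n); save(c,n+'0'); print(n,c['xyz'],c['R'].round(3).tolist(),c['fx'],c['cx'],c['cy'])
s=read_state(); print(s['ee_pos'],s['eef_rot'],s['time'],r.finger_overhang,R.from_quat(s['eef_rot']).as_matrix().round(3))
E
```

```text
pics
scene [ 1.10452649 -0.61806178  1.3307518 ] [[0.743, 0.566, -0.357], [0.669, -0.631, 0.393], [-0.003, -0.531, -0.847]] 448.071336319748 275.4307814951933 207.88582149459225
top [ 0.31435535 -0.05542513  1.16282959] [[0.075, -0.976, 0.205], [-0.997, -0.073, 0.018], [-0.003, -0.206, -0.978]] 418.0951443831345 284.4309939986491 205.53329588698998
[ 0.26365627 -0.56624544  0.20212969] [ 9.76349131e-01  2.16198876e-01 -1.81361013e-04 -6.21929994e-04] 0.1 0.014 [[ 0.907  0.422 -0.001]
 [ 0.422 -0.907  0.001]
 [-0.    -0.001 -1.   ]]
```

View pics/top0.png

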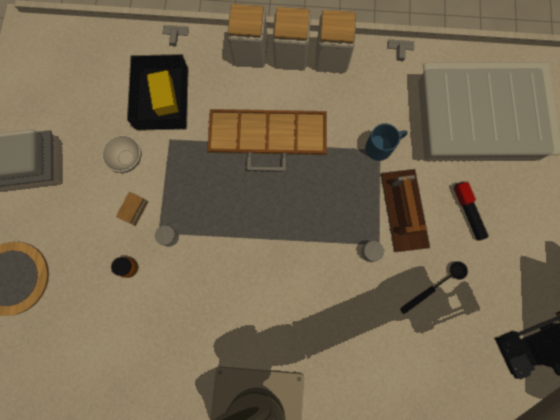

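View pics/scene0.png

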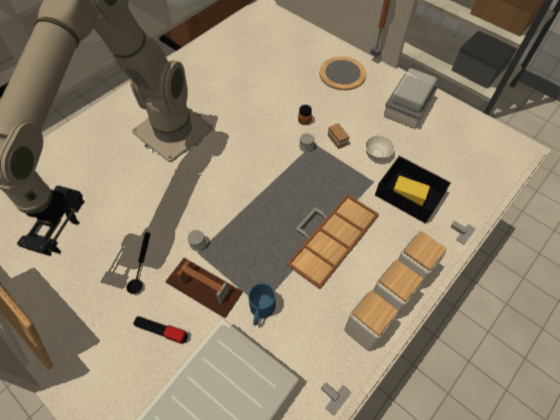

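The top view shows the tray at about (267,132), the hook on its board at (405,208), tins at (166,235) and (373,250), and one carton at (132,208). That makes three items, and the mug at (382,142) is close to the tray and mat. Next I'll measure positions.

```bash
cat >> h.py <<'E'
ROI=dict(tinL=((145,215),(188,255)),tinR=(((355,232)),(392,270)),carton=((110,185),(152,230)),tray=((200,100),(335,160)),hook=((375,160),(435,255)),mug=((360,115),(415,165)))
def rect(P,m):
    q=P[m][:,:2]; (c,s,a)=cv2.minAreaRect((q*1000).astype(np.float32)); return np.round(c,1),np.round(s,1),round(a,1),len(q)
def look(c,P,name,zl,zh,roi=None):
    (u0,v0),(u1,v1)=roi or ROI[name]; m=np.zeros((420,560),bool); m[v0:v1,u0:u1]=1
    with np.errstate(invalid='ignore'): m&=(P[...,2]>zl)&(P[...,2]<zh)
    n,l,st,_=cv2.connectedComponentsWithStats(m.astype(np.uint8))
    m=l==1+np.argmax(st[1:,4])
    print(name,*rect(P,m),'z',np.nanmedian(P[m][:,2]).round(4),'mean',np.nanmean(P[m],0).round(4)); return m
E
python3 - <<'E'
from h import *
c=cam('top');P=cloud(c)
for n in ['tinL','tinR','carton']: look(c,P,n,.04,.06)
look(c,P,'tray',.007,.03); look(c,P,'hook',.063,.09); look(c,P,'hook',.006,.015); look(c,P,'mug',.07,.1)
# handle bar
look(c,P,'handle',.012,.04,((240,155),(295,175)))
# mat by colour
h=cv2.cvtColor(c['pixels'],cv2.COLOR_RGB2HSV); g=c['pixels'].max(2)
m=(abs(P[...,2])<.006)&(h[...,1]<70)&(g<110); m[:,:150]=0;m[:,390:]=0;m[:130]=0;m[250:]=0
print('mat',*rect(P,m))
print('blade',P[172:190:3,398:416:3,2].round(3))
E
```

```text
tinL [445.1 280.8] [51.8 51.5] 2.3 321 z 0.0492 mean [0.4446 0.2803 0.0491]
tinR [ 443.1 -279.1] [52.6 51.3] 0.8 332 z 0.0504 mean [ 0.4434 -0.2793  0.0502]
carton [512.9 387.2] [46.7 78.4] 71.6 486 z 0.0491 mean [0.5121 0.3861 0.049 ]
tray [762.5  35.2] [159.2 350.3] 4.2 5149 z 0.013 mean [0.772  0.0325 0.014 ]
hook [ 574.2 -368.7] [150.3  56.5] 11.8 613 z 0.0767 mean [ 0.5688 -0.3689  0.0759]
hook [ 571.6 -373.5] [229.8 104.3] 11.1 2031 z 0.0105 mean [ 0.564  -0.3677  0.0105]
mug [ 749.9 -301.8] [95.5 80.7] 81.1 312 z 0.0851 mean [ 0.7524 -0.2974  0.0839]
handle [674.5  28.1] [ 47.2 109.3] 3.9 259 z 0.0265 mean [0.6657 0.0272 0.0261]
mat [616.2  -4.3] [351.6 650.6] 2.5 18485
blade [[0.008 0.013 0.01  0.009 0.011 0.009]
 [0.012 0.01  0.012 0.012 0.012 0.077]
 [0.078 0.077 0.078 0.077 0.071 0.07 ]
 [0.067 0.063 0.08  0.078 0.074 0.012]
 [0.025 0.021 0.077 0.08  0.078 0.005]
 [0.011 0.012 0.075 0.077 0.078 0.013]]
```

```bash
cat >> h.py <<'E'
def ray(c,uv,z):
    uv=np.atleast_2d(uv).astype(float); d=np.c_[(uv[:,0]-c['cx'])/c['fx'],(uv[:,1]-c['cy'])/c['fy'],np.ones(len(uv))]@c['R'].T
    o=np.array(c['xyz']); return o+d*((z-o[2])/d[:,2])[:,None]
def crect(c,m,z,name):
    cs,_=cv2.findContours(m.astype(np.uint8),cv2.RETR_EXTERNAL,cv2.CHAIN_APPROX_NONE)
    k=max(cs,key=cv2.contourArea)[:,0]; p=ray(c,k,z)[:,:2]*1000
    b=cv2.minAreaRect(p.astype(np.float32)); print(name,np.round(b[0],1),np.round(b[1],1),round(b[2],1)); return p
def go(x,y,z,yaw):
    """shift (units of 40mm) in present tool axes and turn about tool z, to a TCP target (m), tool-x yaw (deg)"""
    s=read_state(); M=R.from_quat(s['eef_rot']).as_matrix(); d=M.T@(np.array([x,y,z])-s['ee_pos'])/.04
    T=R.from_euler('z',yaw,degrees=True).as_matrix()@np.diag([1,-1,-1]); w=R.from_matrix(M.T@T).as_rotvec(degrees=True)/8
    print('at',s['ee_pos'].round(4),'t',round(s['time'],2),'shift',d.round(2),'turn',w.round(2),'w',round(s['width'],4),'F',np.round(s['ft_force'],1))
E
python3 - <<'E'
from h import *
c=cam('top');P=cloud(c)
h=cv2.cvtColor(c['pixels'],cv2.COLOR_RGB2HSV)
m=(h[...,1]>120)&(h[...,0]<25)&(h[...,2]>60); m[:,:200]=0;m[:,335:]=0;m[:100]=0;m[165:]=0
crect(c,m,.014,'tray')
g=cv2.cvtColor(c['pixels'],cv2.COLOR_RGB2GRAY); k=(g<100)
print('left col edge',[ (v,int(np.argmax(k[v,140:220]))+140) for v in (160,180,200,215)])
for v in (165,185,205,220): print(v,g[v,372:392:2])
for u in (200,270,340): print(u,'near',g[225:250:2,u])
for u in (180,190,345,360): print(u,'far',g[134:160:2,u])
go(.624,-.36,.2,12)
E
```

```text
tray [772.9  34. ] [135.1 345.1] 3.1
left col edge [(160, 167), (180, 165), (200, 140), (215, 140)]
165 [ 70  70  70  73 110 135 137 139 137 138]
185 [ 71  72  74  75 114  82  42  41  38  35]
205 [ 71  70  72  77 126 135 134  72  40  41]
220 [ 71  71  70  74 128 139 136 137  86  39]
200 near [ 72  70  70  71  74  93 136 136 136 133 134 134 133]
270 near [ 73  71  72  71  72  73  72  93 134 135 135 137 134]
340 near [ 70  70  69  72  74  74  72  71  73 114 135 136 135]
180 far [137 137 134  87  71  71  71  72  71  70  70  71  71]
190 far [135 136 137 100  70  71  70  71  71  71  73  70  71]
345 far [134 131 133 133 133 135 135  91  70  72  70  71  71]
360 far [117  75  73  73  74  74  75  65  44  64  71  73  70]
at [ 0.2637 -0.5664  0.2024] t 0.2 shift [10.34 -0.87  0.06] turn [-0.01  0.    1.62] w 0.087 F [-0.5 -0.1  0.4]
```

Run:
```python
from h import *
c=cam('top')
print((ray(c,[(200,236),(340,243.5),(180,140.5),(345,148),(167,160),(165,180),(380,165),(380,220)],0)*1000).round(0)[:,:2])
go(.584,-.3667,.15,11.8); go(.584,-.3667,.061,11.8)
```

```text
[[ 454.  196.]
 [ 462. -196.]
 [ 731.  287.]
 [ 743. -197.]
 [ 668.  318.]
 [ 608.  315.]
 [ 699. -301.]
 [ 537. -305.]]
at [ 0.2637 -0.5664  0.2025] t 0.25 shift [ 9.37 -1.15  1.31] turn [-0.    0.    1.65] w 0.0871 F [-0.1  0.5 -0.8]
at [ 0.2637 -0.5664  0.2025] t 0.25 shift [ 9.37 -1.15  3.54] turn [-0.    0.    1.65] w 0.0871 F [-0.1  0.5 -0.8]
```

Request:
carry_out:
  moves:
    - [0.9,-0.1,0]
    - [0.95,-0.1,0.1]
    - [0.95,-0.1,0.1]
    - [0.95,-0.1,0.2]
    - [0.95,-0.1,0.2]
    - [0.95,-0.1,0.2]
    - [0.95,-0.15,0.2]
    - [0.95,-0.15,0.2]
    - [0.95,-0.15,0.1]
    - [0.87,-0.1,0]
    - [0,0,0,0,0,0.85]
    - [0,0,0,0,0,0.8]
    - [0,0,0,0,0,0]
    - [0,0,0,0,0,0]
  fingers: 60
  force: 60

```text
invalid input at $.moves[0]: expected 6 numbers
```

Request:
carry_out:
  moves:
    - [0.9,-0.1,0,0,0,0]
    - [0.95,-0.1,0.1,0,0,0]
    - [0.95,-0.1,0.1,0,0,0]
    - [0.95,-0.1,0.2,0,0,0]
    - [0.95,-0.1,0.2,0,0,0]
    - [0.95,-0.1,0.2,0,0,0]
    - [0.95,-0.15,0.2,0,0,0]
    - [0.95,-0.15,0.2,0,0,0]
    - [0.95,-0.15,0.1,0,0,0]
    - [0.87,-0.1,0,0,0,0]
    - [0,0,0,0,0,0.85]
    - [0,0,0,0,0,0.8]
    - [0,0,0,0,0,0]
    - [0,0,0,0,0,0]
  fingers: 60
  force: 60

```text
time: 2.0
ee_pos: [0.5841, -0.3667, 0.1508]
eef_rot: [0.995, 0.104, -0.0, 0.0]
ft_force: [-0.6, 0.9, 0.0]
width: 0.0599
grip_force: 0.0
```

Run:
```python
from h import *
go(.584,-.3667,.061,11.8)
```

```text
at [ 0.5841 -0.3667  0.1508] t 2.0 shift [-0.   -0.    2.25] turn [0.   0.   0.01] w 0.0599 F [-0.6  0.9  0. ]
```

Request:
carry_out:
  moves:
    - [0,0,0.6,0,0,0]
    - [0,0,0.6,0,0,0]
    - [0,0,0.6,0,0,0]
    - [0,0,0.3,0,0,0]
    - [0,0,0.15,0,0,0]
    - [0,0,0,0,0,0]

```text
time: 2.75
ee_pos: [0.5843, -0.3668, 0.0612]
eef_rot: [0.995, 0.103, 0.0, 0.0]
ft_force: [-0.5, 0.4, 0.2]
width: 0.0598
grip_force: 0.0
```

Request:
carry_out:
  moves:
    - [0,0,0,0,0,0]
    - [0,0,0,0,0,0]
    - [0,0,0,0,0,0]
    - [0,0,0,0,0,0]
    - [0,0,0,0,0,0]
    - [0,0,0,0,0,0]
  fingers: 0
  force: 60

```text
time: 3.5
ee_pos: [0.5842, -0.3667, 0.0609]
eef_rot: [0.995, 0.103, 0.0, 0.0]
ft_force: [0.0, -0.9, -0.0]
width: 0.0077
grip_force: 0.0
```

Request:
carry_out:
  moves:
    - [0,0,-0.3,0,0,0]
    - [0,0,-0.6,0,0,0]
    - [0,0,-0.6,0,0,0]
    - [0,0,-0.6,0,0,0]
    - [0,0,0,0,0,0]

```text
time: 4.12
ee_pos: [0.5855, -0.3673, 0.148]
eef_rot: [0.995, 0.102, 0.002, 0.001]
ft_force: [-0.1, 1.7, 0.3]
width: 0.0007
grip_force: 0.0
```

Run:
```python
from h import *
# tray (773,34) yaw 3.7: blade target -87, hook clearance 5mm: TCP z=.061-.010+.005
a=np.radians(3.7); ux=np.array([np.cos(a),np.sin(a)]); g=np.array([.773,.034])-(.087+.061)*ux; print(g)
go(*g,.12,3.7); go(*g,.056,3.7)
c=cam('top'); P=cloud(c); save(c,'t1'); print(ray(c,[(200,100)],0))
```

```text
[0.62530849 0.02444922]
at [ 0.5855 -0.3673  0.148 ] t 4.12 shift [ 2.97 -9.39  0.68] turn [ 0.02 -0.03  1.01] w 0.0007 F [-0.1  1.7  0.3]
at [ 0.5855 -0.3673  0.148 ] t 4.12 shift [ 2.96 -9.39  2.28] turn [ 0.02 -0.03  1.01] w 0.0007 F [-0.1  1.7  0.3]
[[0.86275321 0.24361662 0.        ]]
```

Run:
```python
from h import *
c=cam('scene'); im=c['pixels'][200:360,100:340,::-1]; cv2.imwrite('pics/s1.png',cv2.resize(im,None,fx=3,fy=3))
```

```text
(no output)
```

View pics/s1.png

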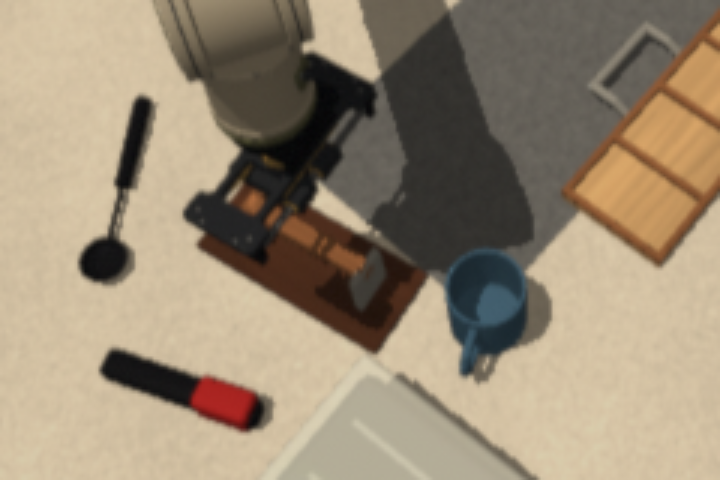

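The hook still stands on its board, with its blade near (367,280) in the crop, and the fingers closed on nothing. I'll check where it is relative to the fingers.

Run:
```python
from h import *
c=cam('scene');P=cloud(c)
h=cv2.cvtColor(c['pixels'],cv2.COLOR_RGB2HSV)
roi=np.zeros((420,560),bool); roi[255:310,170:250]=1
m=roi&(P[...,2]>.06)&(P[...,2]<.085); n,l,st,_=cv2.connectedComponentsWithStats(m.astype(np.uint8)); 
for i in range(1,n):
    if st[i,4]>15: print(st[i],rect(P,l==i),P[l==i].mean(0).round(3))
m=roi&(P[...,2]>.085)&(P[...,2]<.2)
q=P[m]; print('gripper low',q[np.argsort(q[:,2])[:200:20]].round(3))
m=roi&(P[...,2]>.006)&(P[...,2]<.016); print('board',rect(P,m))
c=cam('top');P=cloud(c);m=look(c,P,'hook',.06,.085); print(P[155:265:6,380:436:5,2].round(3))
```

```text
[180 263  10   8  45] (array([ 510.5, -378.6]), array([19.5, 24.7]), 15.0, 45) [ 0.511 -0.38   0.078]
[188 269   6   7  18] (array([ 537.4, -376.8]), array([ 7.9, 20.1]), 3.5, 18) [ 0.537 -0.378  0.077]
[193 271  34  26 294] (array([ 599. , -360.5]), array([102.3,  44.3]), 8.8, 294) [ 0.607 -0.363  0.076]
gripper low [[ 0.602 -0.369  0.085]]
board (array([ 570.5, -350. ]), array([260.4, 185.5]), 41.9, 1319)
hook [ 539.7 -367.9] [83.7 38. ] 10.5 320 z 0.0767 mean [ 0.5363 -0.3725  0.0756]
[[ 0.046  0.052 -0.001 -0.     0.001  0.004  0.001  0.004  0.004  0.024
   0.055  0.37 ]
 [-0.005 -0.001  0.004  0.002  0.001 -0.006 -0.001 -0.003  0.332  0.335
   0.335  0.383]
 [ 0.001  0.003  0.001  0.003  0.001  0.001 -0.001 -0.002  0.327  0.333
   0.338  0.381]
 [ 0.006  0.007  0.01   0.277  0.279  0.277  0.278  0.289  0.322  0.334
   0.337  0.372]
 [-0.001  0.01   0.012  0.276  0.277  0.278  0.275  0.279  0.313  0.335
   0.321  0.342]
 [ 0.005  0.007  0.014  0.279  0.276  0.275  0.277  0.276  0.304  0.332
   0.334  0.334]
 [ 0.002  0.011  0.01   0.27   0.276  0.278  0.278  0.278  0.285  0.325
 
[... 383 characters left out ...]
.001  0.006  0.01   0.012  0.01   0.073  0.078  0.008  0.579
   0.593  0.599]
 [ 0.    -0.     0.004  0.01   0.011  0.008  0.077  0.077  0.573  0.59
   0.6    0.604]
 [ 0.004  0.003  0.004  0.011  0.024  0.056  0.04   0.025  0.585  0.597
   0.602  0.609]
 [ 0.001  0.002 -0.001  0.011  0.015  0.012  0.01   0.579  0.597  0.603
   0.608  0.614]
 [ 0.05   0.003  0.001  0.009  0.013  0.008  0.011  0.591  0.603  0.609
   0.614  0.619]
 [ 0.051  0.001 -0.003  0.009  0.008  0.001  0.586  0.599  0.606  0.616
   0.619  0.621]
 [ 0.05  -0.001 -0.001 -0.     0.002  0.     0.596  0.607  0.616  0.618
   0.623  0.625]
 [ 0.002  0.001  0.003  0.001 -0.003  0.592  0.606  0.615  0.619  0.623
   0.626  0.629]]
```

Run:
```python
from h import *
c=cam('scene');P=cloud(c); save(c,'s2')
d=np.hypot(P[...,0]-.585,P[...,1]+.367)
m=(d<.14)&(P[...,2]>.09)
print(np.histogram(P[m][:,2],bins=np.arange(.09,.42,.02)))
for lo in np.arange(.09,.30,.03):
    k=m&(P[...,2]>lo)&(P[...,2]<lo+.03); q=P[k]
    if len(q)>5: print(lo.round(2),len(q),np.percentile(q,[5,50,95],axis=0).round(3).tolist())
cv2.imwrite('pics/s2.png',cv2.resize(c['pixels'][200:300,140:240,::-1],None,fx=6,fy=6,interpolation=cv2.INTER_CUBIC))
```

```text
(array([  1,   0,   0,   1,   2,   0,   2,  83, 404, 796,  36,  23, 171,
        58, 172, 129]), array([0.09, 0.11, 0.13, 0.15, 0.17, 0.19, 0.21, 0.23, 0.25, 0.27, 0.29,
       0.31, 0.33, 0.35, 0.37, 0.39, 0.41]))
0.21 14 [[0.571, -0.441, 0.223], [0.603, -0.383, 0.239], [0.632, -0.278, 0.24]]
0.24 475 [[0.572, -0.441, 0.245], [0.61, -0.381, 0.258], [0.634, -0.291, 0.269]]
0.27 824 [[0.556, -0.458, 0.273], [0.597, -0.402, 0.277], [0.629, -0.278, 0.287]]
```

View pics/s2.png

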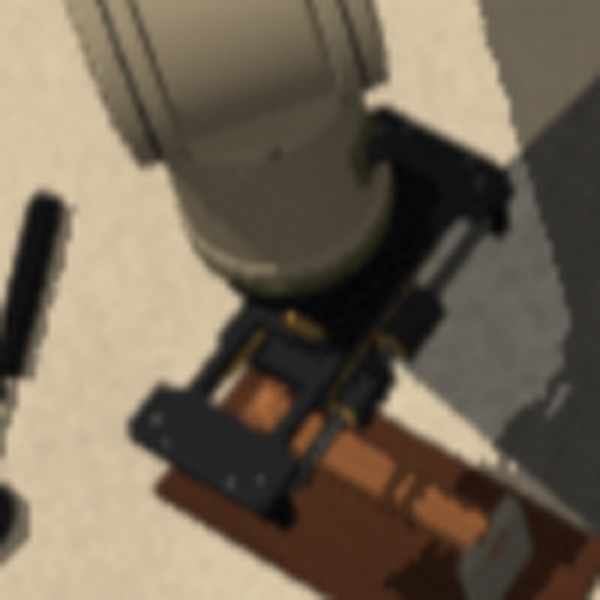

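Request:
carry_out:
  moves:
    - [0,0,0,0,0,0]
    - [0,0,0,0,0,0]
    - [0,0,0,0,0,0]
    - [0,0,0,0,0,0]
    - [0,0,0,0,0,0]
    - [0,0,0,0,0,0]
  fingers: 50

```text
time: 5.12
ee_pos: [0.5842, -0.3667, 0.1449]
eef_rot: [0.995, 0.103, 0.0, 0.0]
ft_force: [-0.2, 0.3, -0.1]
width: 0.0476
grip_force: 0.0
```

Run:
```python
from h import *
go(.584,-.3667,.061,11.8)
print(read_state()['eef_rot'])
c=cam('top');P=cloud(c)
cv2.imwrite('pics/t2.png',cv2.resize(c['pixels'][150:270,360:560,::-1],None,fx=4,fy=4,interpolation=cv2.INTER_CUBIC))
```

```text
at [ 0.5842 -0.3667  0.1449] t 5.12 shift [-0.01 -0.    2.1 ] turn [ 0. -0. -0.] w 0.0476 F [-0.2  0.3 -0.1]
[9.94732196e-01 1.02507843e-01 6.74329616e-06 2.68587046e-05]
```

View pics/t2.png

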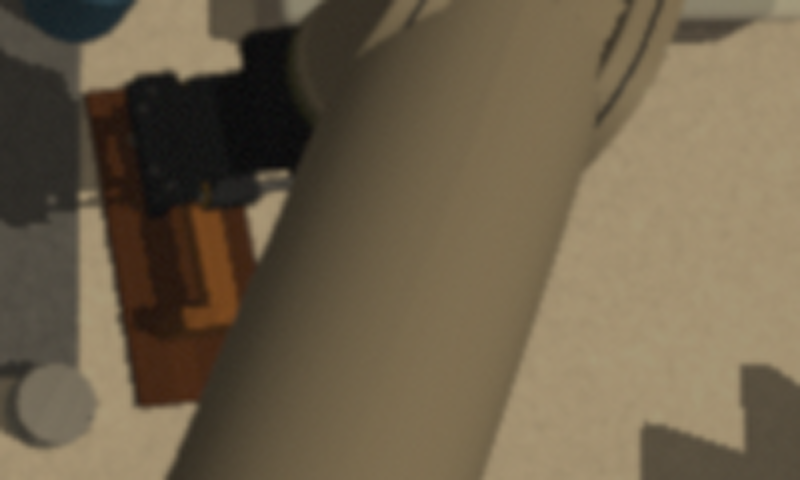

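Request:
carry_out:
  moves:
    - [0,0,0.6,0,0,0]
    - [0,0,0.6,0,0,0]
    - [0,0,0.6,0,0,0]
    - [0,0,0.3,0,0,0]
    - [0,0,0.1,0,0,0]
    - [0,0,0,0,0,0]

```text
time: 5.92
ee_pos: [0.5845, -0.3669, 0.0575]
eef_rot: [0.995, 0.103, 0.0, 0.0]
ft_force: [-0.3, -0.2, 0.3]
width: 0.0501
grip_force: 0.0
```

Request:
carry_out:
  moves:
    - [0,0,0,0,0,0]
    - [0,0,0,0,0,0]
    - [0,0,0,0,0,0]
    - [0,0,0,0,0,0]
  fingers: 12
  force: 30

```text
time: 6.42
ee_pos: [0.5843, -0.3666, 0.057]
eef_rot: [0.995, 0.103, 0.0, -0.0]
ft_force: [-0.9, 0.9, 0.6]
width: 0.0183
grip_force: 28.8
```

Run:
```python
from h import *
go(.584,-.3667,.057,11.8)
c=cam('scene')
cv2.imwrite('pics/s3.png',cv2.resize(c['pixels'][220:320,140:260,::-1],None,fx=6,fy=6,interpolation=cv2.INTER_CUBIC))
print(read_state()['width'],read_state()['grip_force'],R.from_quat(read_state()['eef_rot']).as_matrix().round(3))
```

```text
at [ 0.5843 -0.3666  0.057 ] t 6.42 shift [-0.01  0.    0.  ] turn [ 0. -0. -0.] w 0.0183 F [-0.9  0.9  0.6]
0.016142122047479966 15.727342641730502 [[ 0.979  0.204  0.001]
 [ 0.204 -0.979 -0.   ]
 [ 0.001  0.    -1.   ]]
```

View pics/s3.png

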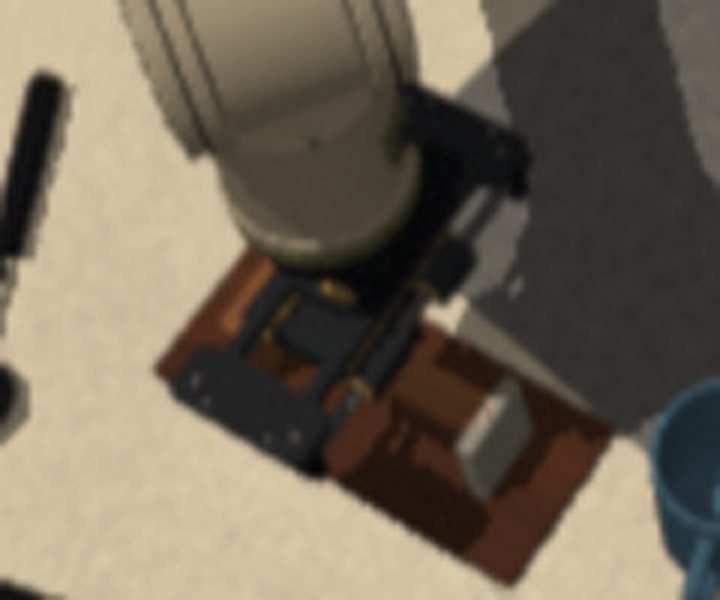

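Request:
carry_out:
  moves:
    - [0,0,0,0,0,0]
    - [0,0,0,0,0,0]
    - [0,0,0,0,0,0]
    - [0,0,0,0,0,0]
  fingers: 35

```text
time: 6.98
ee_pos: [0.5854, -0.3684, 0.06]
eef_rot: [0.995, 0.102, 0.002, 0.002]
ft_force: [-3.1, 0.4, 16.4]
width: 0.0346
grip_force: 7.5
```

Request:
carry_out:
  moves:
    - [0,0,0,0,0,0]
    - [0,0,0,0,0,0]
    - [0,0,0,0,0,0]
    - [0,0,0,0,0,0]
  fingers: 17
  force: 12

```text
time: 7.48
ee_pos: [0.5847, -0.3676, 0.0593]
eef_rot: [0.995, 0.102, 0.001, 0.001]
ft_force: [-5.4, 1.3, 14.0]
width: 0.0175
grip_force: 6.6
```

Run:
```python
from h import *
s=read_state();print(s['width'],s['grip_force'],s['ft_force'],s['torque'])
c=cam('top');P=cloud(c);m=look(c,P,'hook',.06,.085)
s=read_state();print(s['width'],s['grip_force'])
```

```text
0.017496641939180966 6.635122953448445 [-5.37364067  1.31310231 14.04203792] [ 0.2121636   1.11178713 -0.01824322]
hook [ 542.  -382.1] [41.5 19.9] 14.1 90 z 0.0775 mean [ 0.5445 -0.377   0.0754]
0.01726278419987863 6.634702021256089
```

Request:
carry_out:
  moves:
    - [0,0,0,0,0,0]
    - [0,0,0,0,0,0]
    - [0,0,0,0,0,0]
    - [0,0,0,0,0,0]
    - [0,0,0,0,0,0]
    - [0,0,0,0,0,0]
  fingers: 60

```text
time: 8.28
ee_pos: [0.5857, -0.3684, 0.0596]
eef_rot: [0.995, 0.102, 0.002, 0.002]
ft_force: [-0.4, -2.1, 10.9]
width: 0.0588
grip_force: 5.2
```

Run:
```python
from h import *
s=read_state();print(s['ee_pos'],s['width'],s['grip_force'],s['ft_force'],s['torque'])
c=cam('scene');P=cloud(c)
roi=np.zeros((420,560),bool); roi[240:320,150:260]=1
m=roi&(P[...,2]>.06)&(P[...,2]<.09); n,l,st,_=cv2.connectedComponentsWithStats(m.astype(np.uint8)); 
for i in range(1,n):
    if st[i,4]>15: print(st[i],rect(P,l==i),np.percentile(P[l==i],[5,50,95],axis=0).round(3).tolist())
cv2.imwrite('pics/s4.png',cv2.resize(c['pixels'][220:320,140:260,::-1],None,fx=6,fy=6,interpolation=cv2.INTER_CUBIC))
```

```text
[ 0.58574669 -0.36842002  0.05961018] 0.05877355804252031 5.2468495443463326 [-0.42029602 -2.06461174 10.86963418] [-0.67004742  0.02445817  0.01254061]
[174 268   7  10  19] (array([ 513.9, -407. ]), array([10.5, 28.1]), 2.5, 19) [[0.509, -0.42, 0.076], [0.512, -0.409, 0.085], [0.517, -0.395, 0.089]]
[248 283  12  37 129] (array([ 743.5, -317.9]), array([ 32. , 103.5]), 42.9, 129) [[0.715, -0.35, 0.064], [0.745, -0.328, 0.079], [0.779, -0.274, 0.089]]
[201 285  24  19 193] (array([ 627.1, -379.5]), array([57.3, 51.9]), 12.6, 193) [[0.605, -0.397, 0.067], [0.639, -0.384, 0.081], [0.656, -0.36, 0.087]]
```

View pics/s4.png

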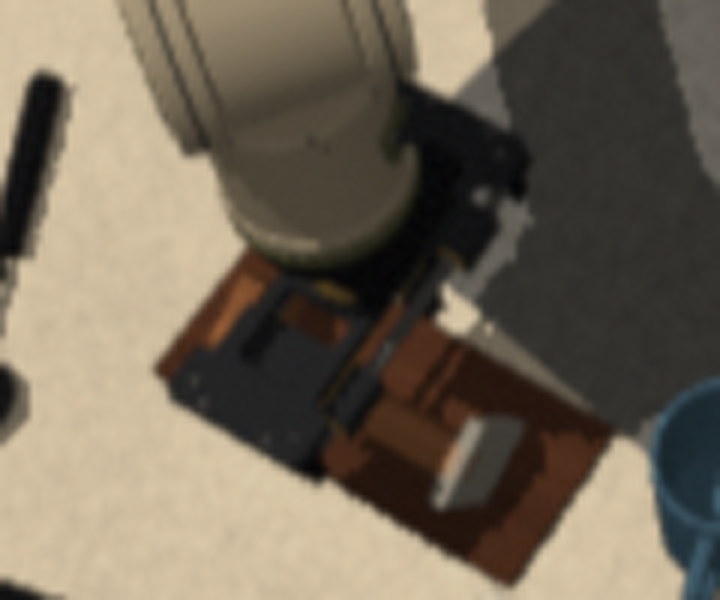

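Request:
carry_out:
  moves:
    - [0,0,0,0,0,0]
    - [0,0,0,0,0,0]
    - [0,0,0,0,0,0]
    - [0,0,0,0,0,0]
    - [0,0,0,0,0,0]
    - [0,0,0,0,0,0]
  fingers: 20
  force: 20

```text
time: 9.07
ee_pos: [0.5849, -0.3678, 0.0595]
eef_rot: [0.995, 0.102, 0.001, 0.001]
ft_force: [-4.2, 1.8, 14.4]
width: 0.0206
grip_force: 7.0
```

Run:
```python
from h import *
s=read_state();print(s['ee_pos'],s['width'],s['grip_force'],s['ft_force'],s['torque'])
c=cam('scene');P=cloud(c)
roi=np.zeros((420,560),bool); roi[240:320,150:240]=1
m=roi&(P[...,2]>.06)&(P[...,2]<.09); n,l,st,_=cv2.connectedComponentsWithStats(m.astype(np.uint8)); 
for i in range(1,n):
    if st[i,4]>15: print(st[i],rect(P,l==i),np.percentile(P[l==i],[5,50,95],axis=0).round(3).tolist())
```

```text
[ 0.58485228 -0.3677607   0.05947636] 0.020617197353816907 6.9919211603701115 [-4.19638065  1.76264145 14.39707545] [ 0.20380857  1.08314158 -0.03929244]
[175 263  10  14  37] (array([ 509.7, -396.3]), array([ 9.7, 46.2]), 13.4, 37) [[0.502, -0.416, 0.077], [0.509, -0.399, 0.08], [0.516, -0.375, 0.086]]
[203 280  23  19 181] (array([ 624.3, -361.2]), array([44.5, 60.6]), 88.8, 181) [[0.6, -0.38, 0.065], [0.635, -0.367, 0.079], [0.652, -0.346, 0.085]]
```

Request:
carry_out:
  moves:
    - [0,0,-0.1,0,0,0]
    - [0,0,-0.1,0,0,0]
    - [0,0,-0.1,0,0,0]
    - [0,0,-0.1,0,0,0]
    - [0,0,0,0,0,0]

```text
time: 9.75
ee_pos: [0.5844, -0.3668, 0.0733]
eef_rot: [0.995, 0.103, 0.0, 0.0]
ft_force: [0.8, 1.3, -0.9]
width: 0.02
grip_force: 0.0
```

```bash
cat > hk.py <<'E'
from h import *
def hk(name=None):
    s=read_state();print(s['ee_pos'].round(4),s['width'],s['grip_force'],s['ft_force'],s['torque'])
    c=cam('scene');P=cloud(c)
    roi=np.zeros((420,560),bool); roi[240:320,150:240]=1
    m=roi&(P[...,2]>.06)&(P[...,2]<.11); n,l,st,_=cv2.connectedComponentsWithStats(m.astype(np.uint8)); 
    for i in range(1,n):
        if st[i,4]>15: print(st[i],rect(P,l==i),np.percentile(P[l==i],[5,50,95],axis=0).round(3).tolist())
    if name: cv2.imwrite('pics/%s.png'%name,cv2.resize(c['pixels'][220:320,140:260,::-1],None,fx=6,fy=6,interpolation=cv2.INTER_CUBIC))
E
python3 -c "
from hk import *
hk('s5')"
```

```text
[ 0.5844 -0.3668  0.0733] 0.020035060939345067 0.0 [ 0.75154067  1.25511255 -0.94879434] [ 0.01455683 -0.05594595  0.03662879]
[203 278  24  20 200] (array([ 619.7, -353.3]), array([43.9, 67. ]), 89.5, 200) [[0.592, -0.373, 0.065], [0.627, -0.361, 0.077], [0.65, -0.338, 0.082]]
```

View pics/s5.png

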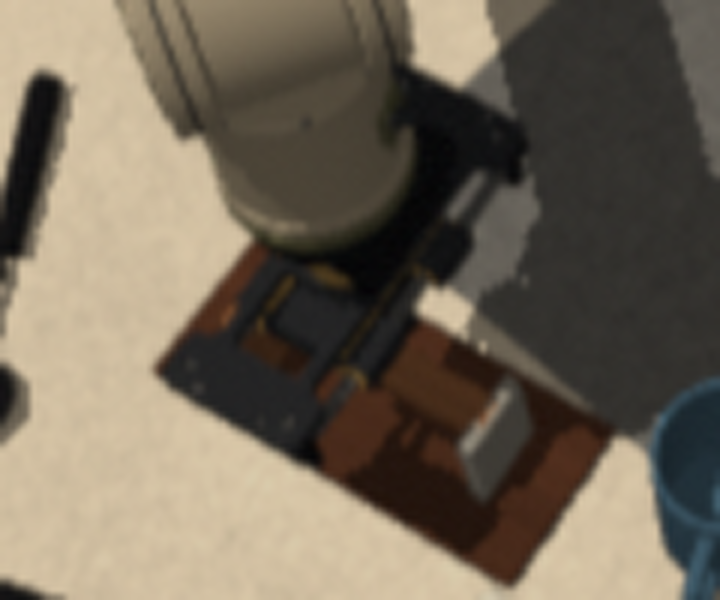

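The hook is standing upright again and is free; a 30–60 N grip squeezes through the shaft. I'll back away, relocate it, and use a gentle grip with the opening limited.

Request:
carry_out:
  moves:
    - [0,0,-0.7,0,0,0]
    - [0,0,-0.9,0,0,0]
    - [-0.5,0,-0.9,0,0,0]
    - [-1,0,0,0,0,0]
    - [-1,0,0,0,0,0]
    - [-1,0,0,0,0,0]
    - [-1,0,0,0,0,0]
    - [-1,0,0,0,0,0]
    - [0,0,0,0,0,0]
    - [0,0,0,0,0,0]
  fingers: 50
  force: 10

```text
time: 11.05
ee_pos: [0.3695, -0.4112, 0.173]
eef_rot: [0.995, 0.103, 0.0, 0.0]
ft_force: [0.2, -0.4, -0.7]
width: 0.0503
grip_force: 0.0
```

Run:
```python
from hk import *
c=cam('top');P=cloud(c); look(c,P,'hook',.06,.11); look(c,P,'tray',.007,.03)
for v in range(165,250,6): print(v,P[v,390:425:4,2].round(3))
c=cam('scene');P=cloud(c); look(c,P,'hook',.06,.11,((165,255),(240,310)))
```

```text
hook [ 574.3 -368.5] [150.6  55.2] 11.6 630 z 0.0769 mean [ 0.5688 -0.3686  0.0757]
tray [761.2  32.7] [157.4 343.5] 3.2 5130 z 0.013 mean [0.7719 0.0325 0.014 ]
165 [ 0.001 -0.004  0.001  0.002 -0.002 -0.003  0.007  0.003  0.001]
171 [ 0.003  0.008  0.006  0.008  0.013  0.009  0.01   0.001 -0.003]
177 [0.009 0.014 0.074 0.079 0.077 0.076 0.073 0.003 0.003]
183 [ 0.008  0.03   0.039  0.062  0.079  0.078  0.012 -0.001  0.001]
189 [0.012 0.011 0.011 0.009 0.075 0.078 0.012 0.009 0.001]
195 [0.009 0.008 0.014 0.012 0.077 0.078 0.01  0.008 0.   ]
201 [ 0.009  0.008  0.012  0.011  0.07   0.079  0.08   0.011 -0.   ]
207 [0.012 0.012 0.013 0.013 0.057 0.079 0.078 0.012 0.013]
213 [0.013 0.009 0.013 0.01  0.007 0.073   nan 0.013 0.013]
219 [0.011 0.008 0.011 0.007 0.009 0.075 0.078 0.009 0.007]
225 [0.007 0.009 0.012 0.012 0.01  0.06  0.078 0.083 0.075]
231 [-0.006  0.013  0.011  0.042  0.075  0.078  0.072  0.061  0.048]
237 [-0.004  0.012  0.011  0.008  0.012  0.012  0.011  0.011  0.01 ]
243 [0.002 0.011 0.008 0.008 0.013 0.014 0.009 0.016 0.006]
249 [0.001 0.011 0.01  0.01  0.011 0.013 0.007 0.006 0.004]
hook [ 576. -371.] [151.2  55.2] 9.7 488 z 0.0775 mean [ 0.5734 -0.3701  0.0762]
```

Run:
```python
from hk import *
c=cam('scene');P=cloud(c)
def proj(p): q=(np.array(p)-c['xyz'])@c['R']; return c['fx']*q[0]/q[2]+c['cx'],c['fy']*q[1]/q[2]+c['cy']
u,v=proj([.3695,-.4112,.173]); print(u,v, 'tip',proj([.3695,-.4112,.159]))
u,v=int(u),int(v); u0=max(u-50,0);v0=max(v-40,0)
im=c['pixels'][v0:v0+80,u0:u0+100,::-1]; cv2.imwrite('pics/s6.png',cv2.resize(im,None,fx=7,fy=7,interpolation=cv2.INTER_CUBIC)); print(u0,v0)
m=np.zeros((420,560),bool); m[v0:v0+80,u0:u0+100]=1
m&=(P[...,2]>.10)&(P[...,2]<.26); vv,uu=np.nonzero(m); o=np.argsort(P[m][:,2])[:60:3]
print(np.c_[uu,vv,P[m].round(3)][o])
```

```text
138.6427252836923 231.23448253377197 tip (np.float64(139.86990429829564), np.float64(233.52137689768375))
88 191
[[ 1.40e+02  2.20e+02  3.55e-01 -3.88e-01  1.92e-01]
 [ 1.47e+02  2.21e+02  3.74e-01 -3.77e-01  1.95e-01]
 [ 1.44e+02  2.22e+02  3.72e-01 -3.85e-01  1.98e-01]
 [ 1.32e+02  2.38e+02  3.89e-01 -4.42e-01  1.98e-01]
 [ 1.32e+02  2.37e+02  3.87e-01 -4.41e-01  2.00e-01]
 [ 1.45e+02  2.21e+02  3.75e-01 -3.82e-01  2.02e-01]
 [ 1.46e+02  2.19e+02  3.73e-01 -3.76e-01  2.03e-01]
 [ 1.41e+02  2.19e+02  3.62e-01 -3.86e-01  2.04e-01]
 [ 1.44e+02  2.21e+02  3.74e-01 -3.85e-01  2.05e-01]
 [ 1.32e+02  2.35e+02  3.86e-01 -4.38e-01  2.06e-01]
 [ 1.40e+02  2.18e+02  3.60e-01 -3.87e-01  2.08e-01]
 [ 1.32e+02  2.34e+02  3.86e-01 -4.36e-01  2.10e-01]
 [ 1.40e+02  2.17e+02  3.60e-01 -3.86e-01  2.13e-01]
 [ 1.32e+02  2.33e+02  3.85e-01 -4.35e-01  2.13e-01]
 [ 1.44e+02  2.18e+02  3.73e-01 -3.80e-01  2.15e-01]
 [ 1.31e+02  2.34e+02  3.88e-01 -4.39e-01  2.16e-01]
 [ 1.41e+02  2.17e+02  3.65e-01 -3.85e-01  2.17e-01]
 [ 1.42e+02  2.18e+02  3.71e-01 -3.85e-01  2.19e-01]
 [ 1.43e+02  2.19e+02  3.77e-01 -3.86e-01  2.20e-01]
 [ 1.43e+02  2.17e+02  3.74e-01 -3.82e-01  2.23e-01]]
```

View pics/s6.png

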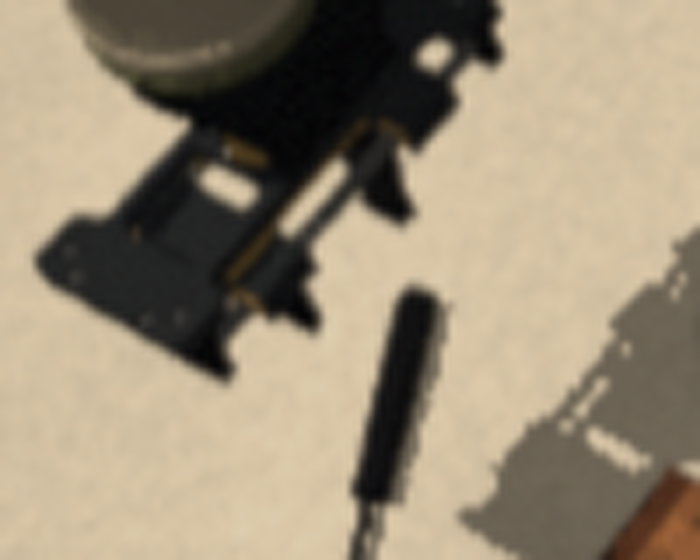

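The fingertips in the picture sit near (134,237) and (147,222), with depth z of about 0.192. The stated TCP puts them at 0.159, so the real tips are about 32 mm higher than reported. That also explains why the fingers slid over the shaft top, where contact came at TCP 0.0595 for a shaft top of 0.077. I'll correct by that amount.

Request:
carry_out:
  moves:
    - [1,0,0,0,0,0]
    - [1,0,0,0,0,0]
    - [1,0,0,0,0,0]
    - [1,0,0,0,0,0]
    - [1,0,0,0,0,0]
    - [0.5,0,0.4,0,0,0]
    - [0,0,0.8,0,0,0]
    - [0,0,0.8,0,0,0]
    - [0,0,0.8,0,0,0]
    - [0,0,0.4,0,0,0]
    - [0,0,0.2,0,0,0]
    - [0,0,0.15,0,0,0]
    - [0,0,0,0,0,0]
  fingers: 50

```text
time: 12.82
ee_pos: [0.5845, -0.3668, 0.0313]
eef_rot: [0.995, 0.103, 0.0, 0.0]
ft_force: [1.0, -0.5, 0.9]
width: 0.0498
grip_force: 0.0
```

Request:
carry_out:
  moves:
    - [0,0,0,0,0,0]
    - [0,0,0,0,0,0]
    - [0,0,0,0,0,0]
    - [0,0,0,0,0,0]
    - [0,0,0,0,0,0]
    - [0,0,0,0,0,0]
  fingers: 5
  force: 25

```text
time: 13.58
ee_pos: [0.5843, -0.3666, 0.0309]
eef_rot: [0.995, 0.103, 0.0, -0.0]
ft_force: [0.1, 1.4, 0.6]
width: 0.0198
grip_force: 24.9
```

Request:
carry_out:
  moves:
    - [0,0,-0.2,0,0,0]
    - [0,0,-0.4,0,0,0]
    - [0,0,-0.6,0,0,0]
    - [0,0,-0.6,0,0,0]
    - [0,0,-0.2,0,0,0]
    - [0,0,0,0,0,0]
  force: 50

```text
time: 14.32
ee_pos: [0.5844, -0.3668, 0.1115]
eef_rot: [0.995, 0.103, 0.0, 0.0]
ft_force: [0.7, 0.8, -2.4]
width: 0.0195
grip_force: 49.8
```

Run:
```python
from hk import *
a=np.radians(3.5); ux=np.array([np.cos(a),np.sin(a)]); g=np.array([.773,.034])-(.087+.061)*ux; print(g)
go(*g,.1,3.5)
hk()
```

```text
[0.62527605 0.02496482]
at [ 0.5844 -0.3668  0.1115] t 14.32 shift [ 3.   -9.38  0.28] turn [ 0.01 -0.01  1.03] w 0.0195 F [ 0.7  0.8 -2.4]
[ 0.5844 -0.3668  0.1115] 0.019523941661853794 49.84530141809955 [ 0.67822405  0.77990666 -2.38277024] [ 0.06415687 -0.04884872  0.04139413]
[215 280  11  14  32] (array([ 648. , -354.8]), array([ 5.9, 43.1]), 4.1, 32) [[0.644, -0.376, 0.093], [0.649, -0.359, 0.102], [0.652, -0.335, 0.108]]
```

Hook lifted and held (−2.4 N). Next I'll bring it over the handle.

Request:
carry_out:
  moves:
    - [0.2,-0.6,0,0,0,0]
    - [0.3,-0.9,0,0,0,0]
    - [0.3,-0.95,0,0,0,0]
    - [0.3,-0.95,0,0,0,0]
    - [0.3,-0.95,0,0,0,0]
    - [0.3,-0.95,0,0,0,0]
    - [0.3,-0.95,0,0,0,0]
    - [0.3,-0.95,0,0,0,0]
    - [0.3,-0.95,0,0,0,0]
    - [0.3,-0.9,0,0,0,0]
    - [0.1,-0.33,0,0,0,0]
    - [0,0,0,0,0,0.55]
    - [0,0,0,0,0,0.48]
    - [0,0,0,0,0,0]
    - [0,0,0,0,0,0]

```text
time: 16.25
ee_pos: [0.6249, 0.0249, 0.1105]
eef_rot: [1.0, 0.031, -0.0, 0.0]
ft_force: [-0.2, -0.5, -2.1]
width: 0.0195
grip_force: 49.8
```

Run:
```python
from hk import *
go(.6253,.025,.026,3.5)
c=cam('scene');P=cloud(c)
# blade: steel, top edge near z .1
b=[.6253+.061,.0285]
m=(np.hypot(P[...,0]-b[0],P[...,1]-b[1])<.045)&(P[...,2]>.075)&(P[...,2]<.17); 
m&=P[...,0]>.65
print(rect(P,m),np.percentile(P[m],[5,50,95],axis=0).round(3))
m=(abs(P[...,0]-.68)<.06)&(abs(P[...,1]-.03)<.08)&(P[...,2]>.014)&(P[...,2]<.04);print('handle',rect(P,m))
cv2.imwrite('pics/s7.png',cv2.resize(c['pixels'][180:300,250:400,::-1],None,fx=5,fy=5,interpolation=cv2.INTER_CUBIC))
```

```text
at [0.6249 0.0249 0.1105] t 16.25 shift [ 0.01 -0.    2.11] turn [0.   0.   0.01] w 0.0195 F [-0.2 -0.5 -2.1]
(array([671.1,  28.2]), array([41.2, 48.9]), 0.9, 210) [[0.655 0.007 0.096]
 [0.687 0.022 0.15 ]
 [0.691 0.047 0.161]]
handle (array([696.5,  30.2]), array([159.2,  86.8]), 89.7, 404)
```

View pics/s7.png

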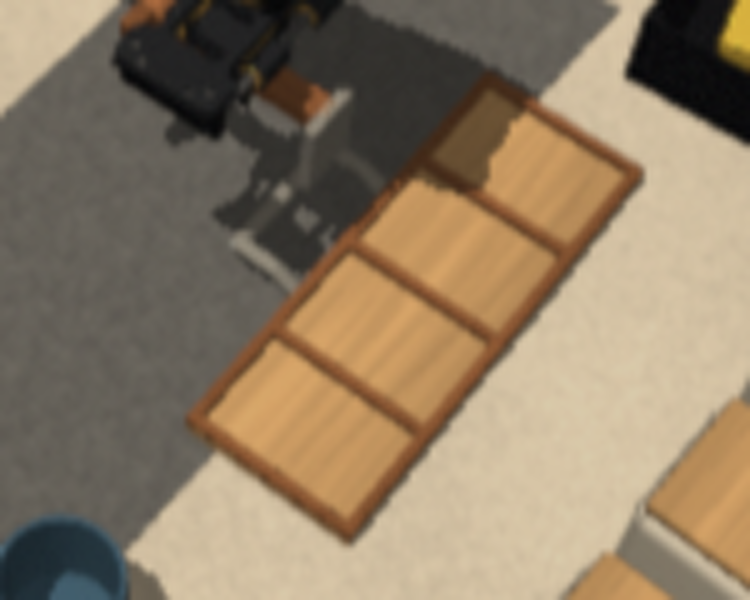

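The blade hangs above the handle opening: it's at (325,135) in the crop, front face at x≈0.690, y≈0.027. Lower it.

Request:
carry_out:
  moves:
    - [0,0,0.4,0,0,0]
    - [0,0,0.5,0,0,0]
    - [0,0,0.5,0,0,0]
    - [0,0,0.3,0,0,0]
    - [0,0,0.2,0,0,0]
    - [0,0,0.2,0,0,0]
    - [0,0,0,0,0,0]
    - [0,0,0,0,0,0]
    - [0,0,0,0,0,0]

```text
time: 17.42
ee_pos: [0.6255, 0.0251, 0.0274]
eef_rot: [1.0, 0.031, 0.0, 0.0]
ft_force: [-0.5, 0.9, -0.9]
width: 0.0195
grip_force: 49.8
```

Request:
carry_out:
  moves:
    - [-0.15,0,0,0,0,0]
    - [-0.15,0,0,0,0,0]
    - [-0.15,0,0,0,0,0]
    - [-0.15,0,0,0,0,0]
    - [-0.2,0,0,0,0,0]
    - [-0.2,0,0,0,0,0]
    - [-0.2,0,0,0,0,0]
    - [-0.2,0,0,0,0,0]
    - [0,0,0,0,0,0]

```text
time: 18.55
ee_pos: [0.5682, 0.0215, 0.0269]
eef_rot: [1.0, 0.031, -0.001, 0.0]
ft_force: [0.3, 0.3, -1.8]
width: 0.0194
grip_force: 49.8
```

```bash
cat > tr.py <<'E'
from hk import *
def tray(c=None,P=None):
    c=c or cam('scene'); h=cv2.cvtColor(c['pixels'],cv2.COLOR_RGB2HSV); P=cloud(c)
    m=(h[...,1]>90)&(h[...,0]<25)&(h[...,2]>60)&(P[...,2]<.03)&(P[...,2]>.004)&(abs(P[...,1]-.03)<.24)&(P[...,0]>.45)&(P[...,0]<.9)
    m=cv2.morphologyEx(m.astype(np.uint8),cv2.MORPH_OPEN,np.ones((3,3)))>0
    return crect(c,m,.018,'tray')
E
python3 -c "
from tr import *
tray(); go(.6,.025,.027,3.5)"
```

```text
tray [734.6  32. ] [134.  351.2] 3.4
at [0.5684 0.0215 0.0267] t 18.6 shift [ 0.79 -0.04 -0.01] turn [0.   0.01 0.  ] w 0.0194 F [-0.1 -0.2 -1. ]
```

Request:
carry_out:
  moves:
    - [-0.15,0,0,0,0,0]
    - [-0.2,0,0,0,0,0]
    - [-0.2,0,0,0,0,0]
    - [-0.2,0,0,0,0,0]
    - [-0.2,0,0,0,0,0]
    - [-0.2,0,0,0,0,0]
    - [-0.2,0,0,0,0,0]
    - [-0.2,0,0,0,0,0]
    - [-0.2,0,0,0,0,0]
    - [-0.2,0,0,0,0,0]
    - [-0.2,0,0,0,0,0]
    - [-0.2,0,0,0,0,0]
    - [-0.2,0,0,0,0,0]
    - [-0.2,0,0,0,0,0]
    - [-0.2,0,0,0,0,0]
    - [-0.2,0,0,0,0,0]
    - [-0.15,0,0,0,0,0]
    - [-0.07,0,0,0,0,0]
    - [0,0,0,0,0,0]

```text
time: 20.98
ee_pos: [0.4343, 0.0133, 0.0268]
eef_rot: [1.0, 0.031, -0.0, 0.0]
ft_force: [1.4, 0.8, -1.1]
width: 0.0194
grip_force: 49.8
```

```bash
python3 -c "
from tr import *
tray(); go(.6,.025,.027,3.5); c=cam('top'); P=cloud(c)
for n in ['tinL','tinR','carton']: look(c,P,n,.04,.06)"
```

```text
tray [601.7  23.8] [136. 351.] 3.4
at [0.4343 0.0133 0.0268] t 21.02 shift [ 4.15 -0.04 -0.01] turn [0.   0.01 0.  ] w 0.0196 F [-0.7  0.6 -0.9]
tinL [444.8 280.8] [51.7 52.1] 46.7 322 z 0.0492 mean [0.4447 0.2803 0.0491]
tinR [ 443.1 -279.3] [52.1 52.5] 1.5 334 z 0.0501 mean [ 0.4434 -0.2791  0.05  ]
carton [513.1 387.5] [47.3 77. ] 68.2 481 z 0.0491 mean [0.5123 0.3864 0.049 ]
```

Request:
carry_out:
  moves:
    - [0.3,0,0,0,0,0]
    - [0.15,0,0,0,0,0]
    - [0,0,-0.5,0,0,0]
    - [0,0,-0.8,0,0,0]
    - [0,0,-0.8,0,0,0]
    - [0,0,-0.2,0,0,0]
    - [0,0,0,0,0,-0.5]
    - [0,0,0,0,0,-0.54]
    - [0,0,0,0,0,0]

```text
time: 22.2
ee_pos: [0.4523, 0.0144, 0.1179]
eef_rot: [0.995, 0.103, -0.001, -0.0]
ft_force: [0.3, 0.2, -1.3]
width: 0.0197
grip_force: 49.8
```

```bash
python3 -c "
from tr import *
tray(); go(.584,-.3685,.11,11.8)"
```

```text
tray [601.4  23.6] [136.7 351.6] 3.5
at [0.4524 0.0144 0.118 ] t 22.25 shift [ 1.27 10.04  0.2 ] turn [-0.    0.01 -0.01] w 0.0193 F [ 0.2 -0.3 -0.4]
```

Request:
carry_out:
  moves:
    - [0.1,0.6,0,0,0,0]
    - [0.12,0.9,0,0,0,0]
    - [0.12,0.95,0,0,0,0]
    - [0.12,0.95,0,0,0,0]
    - [0.12,0.95,0,0,0,0]
    - [0.12,0.95,0,0,0,0]
    - [0.12,0.95,0,0,0,0]
    - [0.12,0.95,0,0,0,0]
    - [0.12,0.95,0,0,0,0]
    - [0.12,0.95,0,0,0,0]
    - [0.1,0.7,0,0,0,0]
    - [0.08,0.24,0,0,0,0]
    - [0,0,0.6,0,0,0]
    - [0,0,0.8,0,0,0]
    - [0,0,0,0,0,0]
    - [0,0,0,0,0,0]

```text
time: 24.25
ee_pos: [0.5891, -0.3671, 0.0641]
eef_rot: [0.995, 0.103, 0.001, 0.0]
ft_force: [-0.0, -0.1, -1.2]
width: 0.0193
grip_force: 49.8
```

```bash
python3 -c "
from tr import *
go(.584,-.3685,.031,11.8)"
```

```text
at [ 0.5891 -0.3671  0.0641] t 24.25 shift [-0.13  0.01  0.83] turn [ 0.   -0.01  0.01] w 0.0193 F [-0.  -0.1 -1.2]
```

Request:
carry_out:
  moves:
    - [-0.12,0,0.4,0,0,0]
    - [0,0,0.2,0,0,0]
    - [0,0,0.12,0,0,0]
    - [0,0,0.08,0,0,0]
    - [0,0,0.03,0,0,0]
    - [0,0,0,0,0,0]

```text
time: 25.0
ee_pos: [0.5838, -0.3683, 0.0309]
eef_rot: [0.995, 0.103, 0.0, 0.0]
ft_force: [-4.7, 2.6, 6.6]
width: 0.02
grip_force: 49.9
```

Request:
carry_out:
  moves:
    - [0,0,0,0,0,0]
    - [0,0,0,0,0,0]
    - [0,0,0,0,0,0]
    - [0,0,0,0,0,0]
    - [0,0,0,0,0,0]
    - [0,0,0,0,0,0]
  fingers: 50
  force: 20

```text
time: 25.75
ee_pos: [0.5837, -0.3684, 0.0296]
eef_rot: [0.995, 0.103, 0.0, 0.0]
ft_force: [0.4, -0.2, 0.2]
width: 0.0501
grip_force: 0.0
```

Request:
carry_out:
  moves:
    - [0,0,-0.4,0,0,0]
    - [0,0,-0.8,0,0,0]
    - [0,0,-1,0,0,0]
    - [0,0,-1,0,0,0]
    - [-1,0,0,0,0,0]
    - [-1,0,0,0,0,0]
    - [-1,0,0,0,0,0]
    - [0,0,0,0,0,0]
  fingers: 80

```text
time: 26.75
ee_pos: [0.4634, -0.3952, 0.1595]
eef_rot: [0.995, 0.101, 0.0, 0.001]
ft_force: [0.1, 0.2, 0.3]
width: 0.08
grip_force: 0.0
```

```bash
python3 -c "
from tr import *
tray(); c=cam('top'); P=cloud(c)
look(c,P,'hook',.06,.11);look(c,P,'hook',.006,.015)
c=cam('scene');P=cloud(c); look(c,P,'hook',.06,.11,((165,255),(240,310)))
look(c,P,'tinR',.04,.06,((175,215),(225,262)));look(c,P,'tinL',.04,.06,((290,125),(325,160)));look(c,P,'carton',.04,.06,((320,115),(360,155)))
go(.4434,-.279,.12,3.5)"
```

```text
tray [601.7  23.7] [135.7 351.5] 3.6
hook [ 587.8 -362.1] [121.6  45.4] 5.0 447 z 0.0769 mean [ 0.5919 -0.3656  0.0758]
hook [ 570.7 -368.7] [231.7 108.5] 9.2 1615 z 0.0104 mean [ 0.5818 -0.3571  0.0104]
hook [ 574.7 -369. ] [150.9  55.9] 13.2 483 z 0.0775 mean [ 0.5732 -0.3723  0.0762]
tinR [ 445.  -278.8] [53.8 52. ] 2.0 215 z 0.0512 mean [ 0.4474 -0.2801  0.0507]
tinL [445.3 282. ] [49.1 50.8] 42.6 146 z 0.051 mean [0.4466 0.2803 0.0504]
carton [514.5 388.8] [47.  85.4] 68.7 220 z 0.051 mean [0.5144 0.3866 0.0505]
at [ 0.4674 -0.3926  0.1586] t 26.9 shift [-0.   -2.9   0.96] turn [ 0.   -0.01  1.05] w 0.0803 F [-0.3 -0.2 -0.9]
```

Request:
carry_out:
  moves:
    - [0,-0.7,0,0,0,0]
    - [0,-0.8,0,0,0,0]
    - [0,-0.8,0.3,0,0,0]
    - [0,-0.6,0.6,0,0,0]
    - [0,0,0,0,0,0.5]
    - [0,0,0,0,0,0.55]
    - [0,0,0,0,0,0]
    - [0,0,0,0,0,0]
  fingers: 80

```text
time: 27.9
ee_pos: [0.4431, -0.2791, 0.1218]
eef_rot: [1.0, 0.031, 0.0, -0.0]
ft_force: [-0.3, 0.4, 0.1]
width: 0.0802
grip_force: 0.0
```

```bash
cat >> tr.py <<'E'
def topray():
    c=cam('top'); h=cv2.cvtColor(c['pixels'],cv2.COLOR_RGB2HSV); P=cloud(c)
    m=(h[...,1]>90)&(h[...,0]<25)&(h[...,2]>60)&(abs(P[...,1]-.03)<.24)&(P[...,0]>.5)&(P[...,0]<.72)
    m=cv2.morphologyEx(m.astype(np.uint8),cv2.MORPH_OPEN,np.ones((3,3)))>0
    crect(c,m,.018,'traytop'); return c,P
E
python3 -c "
from tr import *
topray(); go(.444,-.279,-.0025,3.5)"
```

```text
traytop [599.6  23.3] [135.1 347.1] 3.5
at [ 0.4429 -0.2793  0.1217] t 27.95 shift [ 0.03 -0.    3.11] turn [-0.   -0.    0.01] w 0.0801 F [-0.3 -1.   0.6]
```

Request:
carry_out:
  moves:
    - [0.02,0,0.7,0,0,0]
    - [0,0,0.8,0,0,0]
    - [0,0,0.7,0,0,0]
    - [0,0,0.5,0,0,0]
    - [0,0,0.25,0,0,0]
    - [0,0,0.12,0,0,0]
    - [0,0,0,0,0,0]

```text
time: 28.82
ee_pos: [0.4435, -0.2796, -0.0008]
eef_rot: [1.0, 0.03, 0.0, 0.0]
ft_force: [0.4, -0.0, -0.2]
width: 0.0802
grip_force: 0.0
```

Request:
carry_out:
  moves:
    - [0,0,0,0,0,0]
    - [0,0,0,0,0,0]
    - [0,0,0,0,0,0]
    - [0,0,0,0,0,0]
    - [0,0,0,0,0,0]
  fingers: 40
  force: 20

```text
time: 29.45
ee_pos: [0.4434, -0.2795, -0.0009]
eef_rot: [1.0, 0.03, 0.0, 0.0]
ft_force: [-0.5, -0.0, 3.7]
width: 0.0535
grip_force: 20.0
```

Request:
carry_out:
  moves:
    - [0,0,-0.3,0,0,0]
    - [0,0,-0.6,0,0,0]
    - [0,0,-0.6,0,0,0]
    - [0,0,-0.4,0,0,0]
    - [0,0,0,0,0,0]

```text
time: 30.08
ee_pos: [0.4439, -0.2799, 0.0761]
eef_rot: [1.0, 0.03, 0.001, 0.001]
ft_force: [-0.2, -0.1, -1.8]
width: 0.0536
grip_force: 20.0
```

```bash
python3 -c "
from tr import *
go(.6077,-.1018,.0105,3.5)"
```

```text
at [ 0.4439 -0.2799  0.0761] t 30.07 shift [ 4.35 -4.2   1.64] turn [ 0.01 -0.01 -0.01] w 0.0536 F [-0.2 -0.1 -1.8]
```

Request:
carry_out:
  moves:
    - [0.5,-0.5,0,0,0,0]
    - [0.8,-0.75,0,0,0,0]
    - [0.8,-0.75,0,0,0,0]
    - [0.8,-0.75,0,0,0,0]
    - [0.8,-0.75,0,0,0,0]
    - [0.65,-0.7,0,0,0,0]
    - [0,0,0.4,0,0,0]
    - [0,0,0.5,0,0,0]
    - [0,0,0,0,0,0]
    - [0,0,0,0,0,0]

```text
time: 31.32
ee_pos: [0.6065, -0.1023, 0.0389]
eef_rot: [1.0, 0.029, -0.0, 0.0]
ft_force: [0.6, -0.2, -1.0]
width: 0.0539
grip_force: 20.0
```

```bash
python3 -c "
from tr import *
tray(); go(.6077,-.1018,.0122,3.5)"
```

```text
tray [601.9  23.3] [135.2 352.2] 3.5
at [ 0.6069 -0.1021  0.0393] t 31.38 shift [ 0.02 -0.01  0.68] turn [ 0.   -0.   -0.01] w 0.0536 F [ 0.   0.1 -1. ]
```

Request:
carry_out:
  moves:
    - [0.02,0,0.3,0,0,0]
    - [0,0,0.2,0,0,0]
    - [0,0,0.1,0,0,0]
    - [0,0,0.06,0,0,0]
    - [0,0,0,0,0,0]

```text
time: 32.0
ee_pos: [0.6076, -0.1012, 0.0124]
eef_rot: [1.0, 0.03, -0.0, 0.0]
ft_force: [0.5, -0.7, -0.9]
width: 0.0537
grip_force: 20.0
```

Request:
carry_out:
  moves:
    - [0,0,0,0,0,0]
    - [0,0,0,0,0,0]
    - [0,0,0,0,0,0]
  fingers: 66

```text
time: 32.38
ee_pos: [0.6078, -0.1013, 0.0127]
eef_rot: [1.0, 0.03, 0.0, 0.0]
ft_force: [0.3, -0.2, -0.9]
width: 0.0653
grip_force: 0.0
```

Request:
carry_out:
  moves:
    - [0,0,-0.4,0,0,0]
    - [0,0,-0.8,0,0,0]
    - [0,0,-0.8,0,0,0]
    - [0,0,-0.8,0,0,0]
    - [0,0,0,0,0,0]
  fingers: 80

```text
time: 33.0
ee_pos: [0.6096, -0.1014, 0.1286]
eef_rot: [1.0, 0.03, 0.003, 0.001]
ft_force: [0.5, -0.1, 0.6]
width: 0.0799
grip_force: 0.0
```

```bash
python3 -c "
from tr import *
c=cam('top');P=cloud(c)
look(c,P,'tinL',.04,.06);look(c,P,'carton',.04,.06)
c=cam('scene');P=cloud(c);look(c,P,'placed0',.05,.075,((250,200),(340,300)))
go(.445,.281,.08,3.5)"
```

```text
tinL [445.  280.7] [52.2 52. ] 45.0 320 z 0.0495 mean [0.4446 0.2804 0.0494]
carton [513.1 387.7] [46.8 77.3] 69.0 483 z 0.049 mean [0.5123 0.3863 0.0489]
placed0 [ 609.7 -102.7] [48.7 55.9] 41.8 211 z 0.0628 mean [ 0.6113 -0.1038  0.0624]
at [ 0.6077 -0.1013  0.1251] t 33.1 shift [-3.49 -9.78  1.12] turn [ 0.   -0.01 -0.01] w 0.0802 F [-0.3 -0.1 -1.1]
```

Request:
carry_out:
  moves:
    - [-0.2,-0.6,0,0,0,0]
    - [-0.33,-0.9,0,0,0,0]
    - [-0.33,-0.95,0,0,0,0]
    - [-0.33,-0.95,0,0,0,0]
    - [-0.33,-0.95,0,0,0,0]
    - [-0.33,-0.95,0,0,0,0]
    - [-0.33,-0.95,0,0,0,0]
    - [-0.33,-0.95,0,0,0,0]
    - [-0.33,-0.95,0,0,0,0]
    - [-0.35,-0.9,0,0,0,0]
    - [-0.3,-0.73,0,0,0,0]
    - [0,0,0.6,0,0,0]
    - [0,0,0.6,0,0,0]
    - [0,0,0,0,0,0]
    - [0,0,0,0,0,0]

```text
time: 34.98
ee_pos: [0.4448, 0.2809, 0.0769]
eef_rot: [1.0, 0.03, 0.0, -0.0]
ft_force: [0.0, 0.0, 0.3]
width: 0.0803
grip_force: 0.0
```

```bash
python3 -c "
from tr import *
c=cam('scene');P=cloud(c);look(c,P,'tinL',.04,.06,((290,125),(325,160)))
go(.445,.281,-.001,3.5)"
```

```text
tinL [445.8 281.6] [48.5 55. ] 38.6 134 z 0.0508 mean [0.4486 0.2809 0.0506]
at [0.4451 0.2811 0.0773] t 35.02 shift [-0.    0.    1.96] turn [-0.   -0.01 -0.01] w 0.0805 F [-0.5  0.9 -0.4]
```

Request:
carry_out:
  moves:
    - [0,0,0.6,0,0,0]
    - [0,0,0.6,0,0,0]
    - [0,0,0.4,0,0,0]
    - [0,0,0.25,0,0,0]
    - [0,0,0.1,0,0,0]
    - [0,0,0,0,0,0]

```text
time: 35.78
ee_pos: [0.445, 0.281, -0.0013]
eef_rot: [1.0, 0.03, 0.0, -0.0]
ft_force: [0.5, -0.5, -1.0]
width: 0.0802
grip_force: 0.0
```

Request:
carry_out:
  moves:
    - [0,0,0,0,0,0]
    - [0,0,0,0,0,0]
    - [0,0,0,0,0,0]
    - [0,0,0,0,0,0]
    - [0,0,0,0,0,0]
  fingers: 40
  force: 20

```text
time: 36.4
ee_pos: [0.4449, 0.2811, -0.0013]
eef_rot: [1.0, 0.03, 0.0, -0.0]
ft_force: [0.3, 0.5, 2.2]
width: 0.0532
grip_force: 20.0
```

Request:
carry_out:
  moves:
    - [0,0,-0.3,0,0,0]
    - [0,0,-0.6,0,0,0]
    - [0,0,-0.6,0,0,0]
    - [0,0,-0.4,0,0,0]
    - [0,0,0,0,0,0]

```text
time: 37.02
ee_pos: [0.4454, 0.2811, 0.0756]
eef_rot: [1.0, 0.03, 0.001, -0.0]
ft_force: [-0.2, 0.4, -0.9]
width: 0.0534
grip_force: 20.0
```

```bash
python3 -c "
from tr import *
tray();topray()
go(.5974,.0659,.0122,3.5)"
```

```text
tray [601.3  23.9] [136.7 351.2] 3.3
traytop [599.6  23.3] [135.1 347.1] 3.5
at [0.4444 0.2805 0.0739] t 37.12 shift [3.5  5.58 1.54] turn [ 0.    0.   -0.01] w 0.0535 F [-0.8 -0.7 -0.4]
```

Request:
carry_out:
  moves:
    - [0.3,0.5,0,0,0,0]
    - [0.5,0.8,0,0,0,0]
    - [0.5,0.8,0,0,0,0]
    - [0.5,0.8,0,0,0,0]
    - [0.5,0.8,0,0,0,0]
    - [0.5,0.8,0,0,0,0]
    - [0.4,0.7,0,0,0,0]
    - [0.3,0.38,0,0,0,0]
    - [0,0,0.4,0,0,0]
    - [0,0,0.5,0,0,0]
    - [0,0,0,0,0,0]
    - [0,0,0,0,0,0]

```text
time: 38.62
ee_pos: [0.5976, 0.0674, 0.0384]
eef_rot: [1.0, 0.031, -0.0, -0.0]
ft_force: [-0.4, 0.3, 0.5]
width: 0.0532
grip_force: 20.0
```

```bash
python3 -c "
from tr import *
go(.5974,.0659,.0117,3.5)"
```

```text
at [0.5976 0.0674 0.0384] t 38.62 shift [-0.01  0.04  0.67] turn [-0.  0.  0.] w 0.0532 F [-0.4  0.3  0.5]
```

Request:
carry_out:
  moves:
    - [0,0.04,0.3,0,0,0]
    - [0,0,0.2,0,0,0]
    - [0,0,0.1,0,0,0]
    - [0,0,0.06,0,0,0]
    - [0,0,0,0,0,0]

```text
time: 39.25
ee_pos: [0.598, 0.0649, 0.012]
eef_rot: [1.0, 0.03, 0.0, 0.0]
ft_force: [-0.2, -0.9, -0.9]
width: 0.0537
grip_force: 20.0
```

Request:
carry_out:
  moves:
    - [0,0,0,0,0,0]
    - [0,0,0,0,0,0]
    - [0,0,0,0,0,0]
  fingers: 66

```text
time: 39.62
ee_pos: [0.5981, 0.0649, 0.0123]
eef_rot: [1.0, 0.03, 0.0, 0.0]
ft_force: [0.2, -0.0, -0.5]
width: 0.0652
grip_force: 0.0
```

Request:
carry_out:
  moves:
    - [0,0,-0.4,0,0,0]
    - [0,0,-0.8,0,0,0]
    - [0,0,-0.8,0,0,0]
    - [0,0,-0.8,0,0,0]
    - [0,0,0,0,0,0]
  fingers: 70

```text
time: 40.25
ee_pos: [0.5999, 0.0653, 0.1281]
eef_rot: [1.0, 0.03, 0.003, -0.0]
ft_force: [0.8, -0.5, -0.2]
width: 0.0698
grip_force: 0.0
```

```bash
python3 -c "
from tr import *
c=cam('top');P=cloud(c)
look(c,P,'carton',.04,.06);look(c,P,'placed',.05,.075,((200,150),(340,240)))
c=cam('scene');P=cloud(c);look(c,P,'carton',.04,.06,((320,115),(360,155)))
go(.5127,.387,.1,-20)"
```

```text
carton [512.8 387.1] [46.6 78.2] 71.1 482 z 0.0491 mean [0.5123 0.3863 0.0491]
placed [ 607.6 -104.2] [52.4 52.6] 2.0 317 z 0.0616 mean [ 0.6068 -0.1032  0.0615]
carton [514.5 389.6] [48.6 84.6] 69.4 219 z 0.0507 mean [0.5157 0.3866 0.0505]
at [0.5981 0.0649 0.1247] t 40.35 shift [-1.65 -8.17  0.61] turn [-0.   -0.01  2.93] w 0.0698 F [-0.  -0.8 -0.2]
```

Request:
carry_out:
  moves:
    - [-0.1,-0.6,0,0,0,0]
    - [-0.2,-0.95,0,0,0,0]
    - [-0.2,-0.95,0,0,0,0]
    - [-0.2,-0.95,0,0,0,0]
    - [-0.2,-0.95,0,0,0,0]
    - [-0.2,-0.95,0,0,0,0]
    - [-0.2,-0.95,0,0,0,0]
    - [-0.2,-0.95,0,0,0,0]
    - [-0.15,-0.7,0,0,0,0]
    - [-0.2,-0.22,0,0,0,0]
    - [0,0,0.3,0,0,0.7]
    - [0,0,0.4,0,0,0.8]
    - [0,0,0.4,0,0,0.8]
    - [0,0,0,0,0,0.63]
    - [0,0,0,0,0,0]
    - [0,0,0,0,0,0]

```text
time: 42.35
ee_pos: [0.5028, 0.3866, 0.0808]
eef_rot: [0.987, -0.16, -0.002, 0.002]
ft_force: [0.5, 0.8, 1.0]
width: 0.07
grip_force: 0.0
```

```bash
python3 -c "
from tr import *
c=cam('scene');P=cloud(c);look(c,P,'carton',.04,.06,((320,115),(360,155)))
go(.5127,.387,-.001,-20)"
```

```text
carton [513.2 389.5] [51.1 82.4] 71.2 222 z 0.0509 mean [0.5149 0.3864 0.0504]
at [0.503  0.3865 0.0809] t 42.4 shift [ 0.23 -0.1   2.05] turn [0.02 0.02 0.2 ] w 0.07 F [-0.2  0.2 -0.6]
```

Request:
carry_out:
  moves:
    - [0.23,-0.1,0.2,0,0,0]
    - [0,0,0,0.02,0.02,0.2]
    - [0,0,0,0,0,0]
    - [0,0,0,0,0,0]

```text
time: 42.9
ee_pos: [0.5138, 0.3869, 0.0727]
eef_rot: [0.985, -0.175, 0.0, 0.0]
ft_force: [0.4, -0.1, 0.0]
width: 0.0702
grip_force: 0.0
```

```bash
python3 -c "
from tr import *
go(.5127,.387,-.001,-20)"
```

```text
at [0.5138 0.3869 0.0727] t 42.9 shift [-0.03  0.01  1.84] turn [ 0.01 -0.   -0.01] w 0.0702 F [ 0.4 -0.1  0. ]
```

Request:
carry_out:
  moves:
    - [-0.02,0,0.5,0,0,0]
    - [0,0,0.6,0,0,0]
    - [0,0,0.4,0,0,0]
    - [0,0,0.24,0,0,0]
    - [0,0,0.1,0,0,0]
    - [0,0,0,0,0,0]

```text
time: 43.65
ee_pos: [0.513, 0.3875, -0.0004]
eef_rot: [0.985, -0.175, 0.001, 0.0]
ft_force: [-0.2, -0.7, 0.3]
width: 0.0702
grip_force: 0.0
```

Request:
carry_out:
  moves:
    - [0,0,0,0,0,0]
    - [0,0,0,0,0,0]
    - [0,0,0,0,0,0]
    - [0,0,0,0,0,0]
    - [0,0,0,0,0,0]
  fingers: 30
  force: 15

```text
time: 44.28
ee_pos: [0.513, 0.3876, -0.0003]
eef_rot: [0.985, -0.175, 0.001, 0.0]
ft_force: [-0.1, 0.6, 3.0]
width: 0.0437
grip_force: 15.0
```

Request:
carry_out:
  moves:
    - [0,0,-0.3,0,0,0]
    - [0,0,-0.6,0,0,0]
    - [0,0,-0.6,0,0,0]
    - [0,0,-0.4,0,0,0]
    - [0,0,0,0,0,0]
    - [0,0,0,0,0,0]

```text
time: 45.02
ee_pos: [0.5122, 0.3871, 0.0744]
eef_rot: [0.985, -0.175, -0.0, 0.001]
ft_force: [-0.4, -0.4, -1.4]
width: 0.044
grip_force: 15.0
```

```bash
python3 -c "
from tr import *
go(.5923,.1498,.08,3.5)
c,P=topray()
look(c,P,'placed0',.05,.075,((275,150),(340,240)));look(c,P,'placed2',.05,.075,((200,150),(275,240)))"
```

```text
at [0.5122 0.3871 0.0744] t 45.02 shift [ 3.92  4.88 -0.13] turn [ 0.01  0.   -2.95] w 0.044 F [-0.4 -0.4 -1.4]
traytop [599.6  23.4] [135.1 347.2] 3.5
placed0 [ 608.4 -103.9] [52.7 51.9] 5.0 314 z 0.0619 mean [ 0.607  -0.1034  0.0616]
placed2 [597.1  62.4] [52.7 51.9] 47.6 309 z 0.0613 mean [0.5967 0.0617 0.0613]
```

Request:
carry_out:
  moves:
    - [0.3,0.35,-0.1,0,0,0]
    - [0.5,0.6,0,0,0,0]
    - [0.6,0.75,0,0,0,0]
    - [0.6,0.75,0,0,0,0]
    - [0.6,0.75,0,0,0,0]
    - [0.6,0.75,0,0,0,0]
    - [0.4,0.55,0,0,0,0]
    - [0.32,0.34,0,0,0,0]
    - [0,0,0,0,0,-0.6]
    - [0,0,0,0,0,-0.6]
    - [0,0,0,0,0,-0.6]
    - [0,0,0,0,0,-0.6]
    - [0,0,0,0,0,-0.55]
    - [0,0,0,0,0,0]
    - [0,0,0,0,0,0]

```text
time: 46.95
ee_pos: [0.5934, 0.1516, 0.0795]
eef_rot: [1.0, 0.029, 0.0, 0.0]
ft_force: [-0.7, -0.8, -0.4]
width: 0.0438
grip_force: 15.0
```

```bash
python3 -c "
from tr import *
go(.592,.1515,.0122,3.5)
c,P=topray(); look(c,P,'held',.10,.14,((190,140),(260,240)))"
```

```text
at [0.5934 0.1516 0.0795] t 46.95 shift [-0.03 -0.    1.68] turn [ 0.01 -0.   -0.02] w 0.0438 F [-0.7 -0.8 -0.4]
traytop [600.3   6.7] [133.8 313.1] 4.2
held [564.6 133.6] [21.8 17.9] 4.1 81 z 0.1278 mean [0.562  0.1332 0.1243]
```

Request:
carry_out:
  moves:
    - [-0.03,0,0.4,0,0,0]
    - [0,0,0.5,0,0,0]
    - [0,0,0.4,0,0,0]
    - [0,0,0.2,0,0,0]
    - [0,0,0.1,0,0,0]
    - [0,0,0.07,0,0,0]
    - [0,0,0,0,0,0]

```text
time: 47.88
ee_pos: [0.5924, 0.1516, 0.0131]
eef_rot: [1.0, 0.03, 0.0, 0.0]
ft_force: [0.4, 0.1, -1.1]
width: 0.0443
grip_force: 15.0
```

Request:
carry_out:
  moves:
    - [0,0,0,0,0,0]
    - [0,0,0,0,0,0]
    - [0,0,0,0,0,0]
  fingers: 56

```text
time: 48.25
ee_pos: [0.5924, 0.1516, 0.0131]
eef_rot: [1.0, 0.03, 0.0, 0.0]
ft_force: [0.7, -0.2, 0.6]
width: 0.0555
grip_force: 0.0
```

Request:
carry_out:
  moves:
    - [0,0,-0.4,0,0,0]
    - [0,0,-0.8,0,0,0]
    - [0,0,-0.8,0,0,0]
    - [0,0,-0.8,0,0,0]
    - [-0.8,-0.6,-0.3,0,0,0]
    - [-0.8,-0.9,0,0,0,0]
    - [-0.8,-0.9,0,0,0,0]
    - [0,-0.9,0,0,0,0]
    - [0,-0.9,0,0,0,0]
    - [0,-0.9,0,0,0,0]
    - [0,0,0,0,0,0]
    - [0,0,0,0,0,0]

```text
time: 49.75
ee_pos: [0.4844, 0.3488, 0.1373]
eef_rot: [1.0, 0.03, 0.001, 0.001]
ft_force: [0.4, -0.4, 0.8]
width: 0.0561
grip_force: 0.0
```

```bash
python3 -c "
from tr import *
c,P=topray(); save(c,'t9')
look(c,P,'placed0',.05,.075,((275,150),(340,240)));look(c,P,'placed2',.05,.075,((240,150),(275,240)));look(c,P,'placed3',.05,.075,((190,150),(243,240)))
look(c,P,'hook',.06,.11);look(c,P,'hook',.006,.015)
c=cam('scene');P=cloud(c);save(c,'s9');tray(c)
for a in [(.608,-.102),(.597,.066),(.592,.15)]:
    m=(np.hypot(P[...,0]-a[0],P[...,1]-a[1])<.055)&(P[...,2]>.052)&(P[...,2]<.075);print(rect(P,m))"
```

```text
traytop [599.6  23.4] [135.1 347.2] 3.5
placed0 [ 608. -104.] [51.9 52. ] 4.5 311 z 0.062 mean [ 0.6072 -0.1032  0.0618]
placed2 [597.1  62.1] [51.8 51.5] 49.4 317 z 0.0615 mean [0.5965 0.0617 0.0612]
placed3 [590.9 148.9] [78.  45.2] 4.5 478 z 0.0615 mean [0.59   0.1481 0.0612]
hook [ 574.4 -373.2] [150.1  56.9] 11.1 631 z 0.0769 mean [ 0.5677 -0.3709  0.0755]
hook [ 571.4 -373. ] [230.3 103.1] 11.0 2024 z 0.0105 mean [ 0.5643 -0.3669  0.0105]
tray [601.8  23.5] [136.1 351.5] 3.4
(array([ 608.8, -101.8]), array([48.8, 56.6]), 41.9, 213)
(array([598.5,  63.3]), array([52.2, 51.5]), 75.6, 183)
(array([590.7, 149.8]), array([80.9, 49.1]), 4.0, 279)
```

View pics/t9.png

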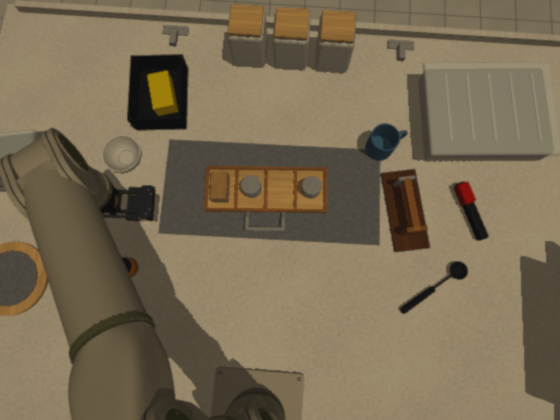

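The top view shows the carton at (219,185), tins at (250,186) and (311,186) in their bays, the tray on the mat, and the hook on its board at (405,208). All items measure within about 4 mm of their bay centres, so I'm handing in.

```bash
python3 -c "
from h import *
print(r.close_job())"
```

```text
the job is handed in; nothing more can be done
None
```

Job handed in at about 50 s; the hand-in gave no verdict. The tray is on the mat, the carton and both tins are within about 4 mm of their bay centres by camera, and the hook is back on its board.

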